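# Book a bottle rack onto the dry bath with the wand scanner

### The arm

A 6-joint arm with a two-finger parallel gripper is mounted at the origin on the work surface. World frame = base frame: x ahead of the robot, y to its left, z up, the work surface at z = 0. Lengths are in m, angles in rad, forces in N, time in s.
With the tool pointing down it reaches from about 0.425 to 0.95 m from the base axis. Payload 14.7 kg.
Tool frame: the origin (TCP) lies at the very end of the fingers, on their centre line; the grasp point (between the pads) lies 19 mm behind it; z points along the fingers, y is the line along which they close (so a half turn about z gives the same grasp; the last joint's range is limited). The gripper opens to 85 mm and grips with 20 to 120 N. Pads are 22 mm wide; open, the fingers measure 114 mm over their backs; the gripper's body (76 mm by 85 mm) begins 54 mm behind the grasp point. The pads swing forward as they close: fully open they stand 13 mm farther back than shut.
Start: joints at [-1.218, 0.48, 1.596, -0, 1.065, -0.047], TCP at [0.253, -0.599, 0.209] pointing down, gripper open.
Joint ranges: [-2.75, 2.75], [-0.82, 2.05], [0.23, 2.67], [-1.56, 4.7], [0.09, 2.69], [-2.92, 2.92]. Speed limits (rad/s): [1.89, 1.89, 2.39, 3.01, 3.01, 3.01].

### API

Orientations are given as a 3x3 rotation matrix whose columns are the frame's x, y, z axes.
In Python, from workcell import env gives the robot as it stands.
- The arm moves only by the shell command python3 -m pendant 'ROWS' [FORCE]. ROWS is JSON, a list of rows, each a list of 7 numbers: the opening in per cent of the stroke, from 0 (shut) to 100 (fully open), then the shift along the tool's x, y, z in m, then the turn, a rotation vector about the tool's x, y, z in degrees. In form: [[hand, tx, ty, tz, wx, wy, wz], ...]. A call has 1 to 10 rows; each row is the pose to reach, as a shift and turn from the pose commanded when the call began, along the tool's axes at that moment; what a row does not reach only later rows make up. A row lasts 1/8 s, in which the tool goes at most 62.5 mm and 10.7 degrees, less where a joint would pass 70% of its speed; a pose out of reach is approached as far as the arm can. A call with a gripper value outside its range is refused whole. The fingers move at their own pace and stop on an object; FORCE is the grip in N (left out, the last holds). Time passes only in rows, so rows that repeat a pose let the fingers close. It gives the time, the measured TCP pose, the force, the opening and the grip force at its end, in the units of the state.
- env.get_obs(): the state, without advancing time (a new reading comes with each control period).
- env.get_image(name): name is "scene" or "top"; returns a dict with "image" (480x640x3 uint8, red, green, blue), "fx", "fy", "cx", "cy" (pixels), "R" (3x3) and "t" (3): a world point X has camera coordinates R X + t. Camera axes: x right, y down, z forward; pixel columns grow to the right and rows downward; lengths in m; the calibration is good to about 2 mm. A picture is of the moment at which its call begins. There is no depth.
- env.job_done(): hands the job in; it is judged then, once.
The state is a dict: "t": time; "joint_positions": joint angles; "qd": joint speeds; "joint_efforts": joint torques, N m; "eef_pos": TCP position; "orientation": TCP orientation; "wrist_force": force on the tool from outside, world axes, zero at the start; "wrist_torque": the same for the moment, N m; "opening": finger opening in m; "gripper_force": force on a finger pad.
Only numpy, scipy, OpenCV 4.12 (cv2) and the standard library are available. Lean on these libraries where they do the work, as an engineer would, in place of code of your own. Each camera call takes 0.05 s, during which the arm holds its last target. There are 200 camera calls.

### The job

Take the wand scanner from its fork and read the barcode label of the rack with the three bottles, then the barcode label of the dry bath: each time point the wand square at the middle of the label with its nose about 40 mm off and keep it steady there for two seconds. Do not read the label of the tube rack, do not bump the scanner against the labelled equipment and leave everything else where it stands. Finish with the scanner hung upright in its fork, collar flat on the prongs, as you found it.

Things in the scene. Friction and masses are not known exactly. Their poses are not given: they have to be found in the camera images.
- wand: loose wand scanner, 169 mm long, 160 g, hanging upright in the fork. Origin at its nose tip, z up along it (it reads along -z). Grey round shank 17 mm in diameter to z = 100 mm (lowest 15 mm tapered to 12 mm), black collar 46 mm in diameter at z = 100 to 107 mm, above it a black rectangular grip to z = 169 mm, 34 mm (x) by 24 mm (y): grasp it across the 24 mm
- nose (a point): tip of the wand's nose (the wand's origin)
- spot (a point): the point where the wand reads best, 40 mm straight ahead of the nose: bring it to the middle of a label
- collar (a point): on the wand's axis at the underside of its collar, 100 mm above the nose
- stand: fixed scanner stand, stays put: dark steel base 130 x 100 x 12 mm, aluminium column 22 x 45 mm centred 68 mm behind (+x) the origin, and at its top a horizontal fork, everything at most 150 mm high. Origin on the table below where the wand hangs, front (open side of the fork) to -x
- fork (a point): where the wand's collar rests: in the middle of the fork's slot, on the prongs' top, 150 mm above the table; axes as the stand. The slot is 26 mm wide (y), open to -x (prong ends 30 mm in front of this point) and closed 20 mm behind it; prongs 20 mm wide, 8 mm thick. The wand may be hung at any yaw
- bottle_rack: fixed grey plastic rack with three short brown bottles with white caps in a row; 104 mm wide (y), from x = -65 to 68 mm, block 66 mm high, bottles up to 124 mm; sloped front with the label. Origin: on the table, front to -x
- bottle_label: white paper label with dark bars, 36 (y, across) x 28 mm (x, up the slope), flat on the sloped front of the bottle rack, 38 mm above the table, 33 mm in front of the rack's origin; origin at its centre, z = outward normal, 36 degrees from vertical towards the rack's front
- tube_rack: fixed grey plastic rack of the same shape, but holding 15 small white tubes (three rows of five, up to 82 mm high) instead of bottles; not to be read. Origin: on the table, front to -x
- tube_label: white paper label with dark bars, 36 (y, across) x 28 mm (x, up the slope), flat on the sloped front of the tube rack (same place as on the bottle rack); not to be read; origin at its centre, z = outward normal, 36 degrees from vertical towards the rack's front
- dry_bath: fixed mini dry bath (heater for tubes): white plastic housing 130 mm wide (y), from x = -85 to 88 mm, 80 mm high, bare aluminium block with small holes on top up to 106 mm; sloped front with a small display to the left half (+y) and the label to the right half. Origin: on the table, front to -x
- bath_label: white paper label with dark bars, 36 (y, across) x 28 mm (x, up the slope), flat on the sloped front of the dry bath beside its display, 53 mm above the table, 49 mm in front of and 32 mm to the right (-y) of the bath's origin; origin at its centre, z = outward normal, 32 degrees from vertical towards the bath's front
- flask_a: bystander: clear bottle 52 mm in diameter, 130 mm high; origin under its centre
- flask_b: bystander: white bottle 48 mm in diameter, 110 mm high; origin under its centre
- jar: bystander: amber jar 60 mm in diameter, 75 mm high; origin under its centre
- well_plate: bystander: blue well plate 127 x 85 x 14 mm; origin under its centre
- kit_box: bystander: small box 70 x 55 x 90 mm; origin under its centre
- tip_box: bystander: white tip box with blue top, 60 x 80 x 90 mm; origin under its centre
There are look-alikes about, which are no part of the job. There is more than one size of the wand; the one meant has the size given above. Leave any yellow look-alike of the stand alone.

How it is judged:
On the way, in this order (a step that is already met when the one before it is completed fails the run):
1. the wand reads the bottle rack's label: its reading spot within 12 mm of the label's middle along the label and 18 mm in depth, square to it within 0.2 rad, steady for 1 s (x of spot in the frame of bottle_label between -0.012 and 0.012 m and y of spot in the frame of bottle_label between -0.012 and 0.012 m and z of spot in the frame of bottle_label between -0.018 and 0.018 m and angle between the z axis of wand and the z axis of bottle_label, either way round below 0.2 rad and z of collar in the frame of bottle_label above 0.08 m and linear speed of wand below 0.03 m/s and angular speed of wand below 0.25 rad/s), for 1 s.
2. then the wand reads the dry bath's label in the same way (x of spot in the frame of bath_label between -0.012 and 0.012 m and y of spot in the frame of bath_label between -0.012 and 0.012 m and z of spot in the frame of bath_label between -0.018 and 0.018 m and angle between the z axis of wand and the z axis of bath_label, either way round below 0.2 rad and z of collar in the frame of bath_label above 0.08 m and linear speed of wand below 0.03 m/s and angular speed of wand below 0.25 rad/s), for 1 s.
At the end, for the whole second after the job is handed in: the wand hangs at rest in its fork, collar underside within 4 mm of the prongs' top, its axis within 8 mm of the slot's middle sideways and from 18 mm in front of to 13 mm behind the fork point, upright within 0.1 rad; all bystanders where they were (x of collar in the frame of fork between -0.018 and 0.013 m and y of collar in the frame of fork between -0.008 and 0.008 m and z of collar in the frame of fork between -0.004 and 0.004 m and angle between wand's own z axis and vertical below 0.1 rad and linear speed of wand below 0.02 m/s); the robot touches nothing.
It fails at once if the tube rack's label is read (wand held steadily and squarely on it) (x of spot in the frame of tube_label between -0.012 and 0.012 m and y of spot in the frame of tube_label between -0.012 and 0.012 m and z of spot in the frame of tube_label between -0.018 and 0.018 m and angle between the z axis of wand and the z axis of tube_label, either way round below 0.2 rad and z of collar in the frame of tube_label above 0.08 m and linear speed of wand below 0.02 m/s).
It fails at once if the wand is bumped against a rack or the dry bath (over 3 N) (contact force between wand and bottle_rack above 3 N or contact force between wand and tube_rack above 3 N or contact force between wand and dry_bath above 3 N).
It fails at once if a bystander is moved by more than 20 mm (distance of any of flask_a, flask_b, jar, well_plate, kit_box, tip_box from where it was at the start of the episode above 0.02 m).
It also fails if it takes over 67 s, if anything falls off the work surface, if the arm or the gripper's body presses on something with over 40 N, if the wrist force passes 120 N, or if a joint passes its speed limit or range.

## Working session

There is one attempt and no reset: what is moved stays moved. The work goes in short steps, Python scripts to look and compute and a shell command to move; the robot and the scene stay as the last step left them, time stands still between calls to the robot, and variables do not carry over. Pictures are saved under pics/ and viewed, at most 13 in all, crops included, and the job is handed in when it is done.

```bash
ls; mkdir -p pics
python3 - <<'E'
from workcell import env
import cv2,pickle
o={}
for n in("scene","top"):
    d=env.get_image(n);o[n]=d;cv2.imwrite(f"pics/{n}0.png",d["image"][:,:,::-1]);print(n,d["fx"],d["cx"],d["cy"],d["R"],d["t"])
pickle.dump(o,open("v0.pkl","wb"))
E
```

```text
pics
scene 493.4698201521844 318.2416977259423 237.63626174896214 [[ 0.85005065  0.52661453 -0.00954061]
 [ 0.34069257 -0.5635728  -0.75253855]
 [-0.40167457  0.63644547 -0.65847908]] [-0.47056631 -0.08550673  1.34288585]
top 433.0047555041385 322.56276309885675 239.81698777199614 [[-0.00861619 -0.99975807  0.02023785]
 [-0.99905835  0.007746   -0.0426897 ]
 [ 0.04252261 -0.02058662 -0.99888339]] [0.0271644  0.53886395 1.2003918 ]
```

View pics/scene0.png

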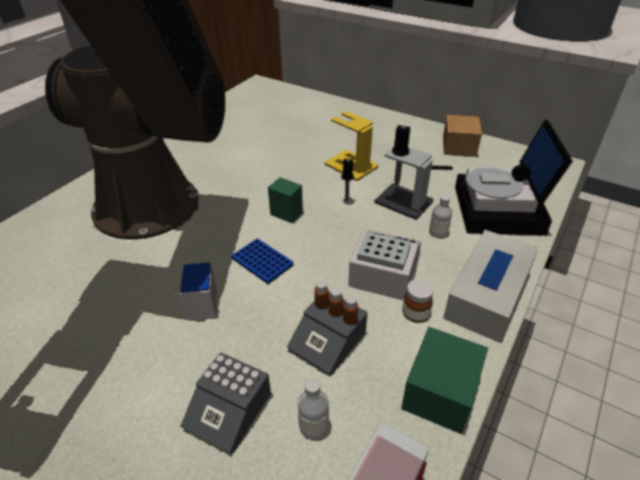

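View pics/top0.png

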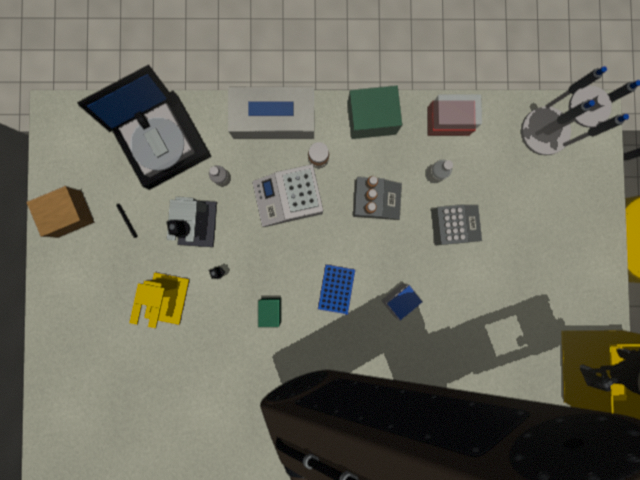

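The top view has a wand in the dark steel/aluminium stand at (178,228), a small look-alike wand at (218,271) and a yellow stand at (160,300). The bottle rack is at (378,198), with its label at (391,200). The dry bath is at (288,195), with its label at (271,211). The tube rack is at (457,224). The wand in the grey stand fits best; I'll confirm with a crop.

Run:
```python
import cv2,pickle,numpy as np
o=pickle.load(open("v0.pkl","rb"))
s=o["scene"]["image"][:,:,::-1];t=o["top"]["image"][:,:,::-1]
def c(i,x,y,w,h,W,H):return cv2.resize(i[y:y+h,x:x+w],(W,H),interpolation=cv2.INTER_CUBIC)
a=c(s,325,110,133,100,400,300) ; b=c(t,130,180,107,80,400,300)
d=c(s,280,270,100,100,300,300); e=c(t,245,160,166,100,500,300)
cv2.imwrite("pics/crop1.png",np.vstack([np.hstack([a,b]),np.hstack([d,e])]))
```

```text
(no output)
```

View pics/crop1.png

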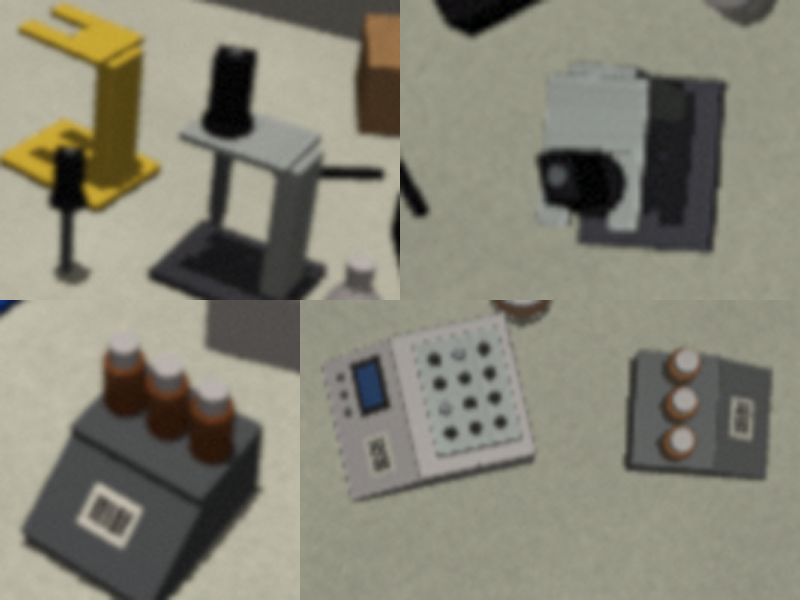

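The wand hanging in the grey stand has full size: a long shank, a broad collar, and a grip about as long as the fork is wide. The free-standing one at scene (347,170) is too small, and the yellow stand gets left alone. Next I measure.

```bash
cat > h.py <<'E'
import cv2,numpy as np
def ray(d,u,v):
    R=np.array(d["R"]);t=np.array(d["t"])
    return -R.T@t, R.T@np.array([(u-d["cx"])/d["fx"],(v-d["cy"])/d["fy"],1])
def onz(d,u,v,z):
    c,r=ray(d,u,v);return c+r*(z-c[2])/r[2]
def proj(d,X):
    p=np.array(d["R"])@X+np.array(d["t"]);return np.array([d["fx"]*p[0]/p[2]+d["cx"],d["fy"]*p[1]/p[2]+d["cy"]])
def rects(d,x,y,w,h,lo,hi,amin=15):
    g=cv2.cvtColor(d["image"],cv2.COLOR_RGB2GRAY)[y:y+h,x:x+w]
    g=cv2.resize(g,None,fx=4,fy=4,interpolation=cv2.INTER_CUBIC)
    m=cv2.inRange(g,lo,hi);cs,_=cv2.findContours(m,cv2.RETR_EXTERNAL,cv2.CHAIN_APPROX_NONE)
    out=[]
    for c in cs:
        if cv2.contourArea(c)>amin*16:
            b=cv2.boxPoints(cv2.minAreaRect(c));out.append(((b+.5)/4-.5+[x,y],cv2.contourArea(c)/16))
    return out
E
python3 - <<'E'
from h import *;import pickle
np.set_printoptions(precision=4,suppress=True)
o=pickle.load(open("v0.pkl","rb"));S=o["scene"];T=o["top"]
print(ray(S,0,0)[0],ray(T,0,0)[0])
def rep(n,d,z,*a,**k):
    for b,A in rects(d,*a,**k):
        P=np.array([onz(d,*p,z) for p in b]);e=P[1]-P[0];f=P[2]-P[1]
        print(n,b.mean(0),A,P.mean(0)[:2],"L",np.linalg.norm(e[:2]),np.linalg.norm(f[:2]),"ang",np.degrees(np.arctan2(e[1],e[0])),np.degrees(np.arctan2(f[1],f[0])))
rep("bl top",T,.038,383,188,18,24,120,255)
rep("bl sc",S,.038,302,328,28,30,110,255)
rep("bath housing",T,.06,248,160,80,70,150,255)
rep("fork",T,.150,160,190,40,65,140,255)
rep("base",T,.012,170,190,60,65,0,85)
g=cv2.cvtColor(T["image"],cv2.COLOR_RGB2GRAY);print(g[203:222:2,262:284:2]);print(g[192:210,387:397:1])
def c(i,x,y,w,h,W,H):return cv2.resize(i[y:y+h,x:x+w],(W,H),interpolation=cv2.INTER_CUBIC)
def gm(i):return (255*(i/255.)**.4).astype(np.uint8)
s=S["image"][:,:,::-1];t=T["image"][:,:,::-1]
cv2.imwrite("pics/crop2.png",np.hstack([c(gm(t),160,190,60,60,600,600)[:, :400],c(gm(s),382,115,40,60,400,600)]))
E
```

```text
[ 0.9685 -0.6551  0.8154] [0.4875 0.0477 1.2215]
bl top [391.1045 199.116 ] 26.28125 [ 0.6488 -0.1666] L 0.037010423989853616 0.01983993609682092 ang -2.767176625778089 -92.2304194049997
bl sc [316.1115 341.3673] 300.71875 [ 0.6506 -0.1638] L 0.037786831130650296 0.040939228960752444 ang 97.65587694179978 -3.9035918542867907
bath housing [251.115  205.4736] 45.8125 [0.6308 0.2149] L 0.026773872042205448 0.027244664524336017 ang -69.38146679620552 -159.51435986309352
bath housing [298.3805 191.2273] 1748.0625 [0.6687 0.0878] L 0.1033365241660978 0.12870546253780374 ang -77.26461243091278 -167.65654478102016
fork [179.5 222. ] 1660.65625 [0.5801 0.3779] L 0.15991723829778684 0.09766720588243218 ang 0.41996334489701487 -90.30889807575056
base [192.4537 221.928 ] 1302.5 [0.5919 0.3846] L 0.13134538917184305 0.12744983179494435 ang -4.604762318606681 -95.39565460583063
[[134 135 135 134 136 140 139 135 135 133 158]
 [135 134 139 146 143 137 145 134 135 131 147]
 [134 136 147 117  94 108 146 136 137 135 136]
 [134 135 145 107  88  89 150 135 136 136 124]
 [135 135 140 118 101  92 140 139 1
[... 322 characters left out ...]
14  94  78]
 [ 89 125 139 111 103 109 117 127 109  84]
 [ 91 130 136 101  88  97 105 123 111  86]
 [ 94 131 121  85  76  88  98 121 112  86]
 [ 92 128 117  84  78  83  94 116 104  82]
 [ 94 130 120 100  88  92 101 114  99  80]
 [ 98 128 110  94  85  90 100 123 103  82]
 [102 132 104  86  81  88 102 129 106  82]
 [101 131 104  79  76  81  97 130 106  80]
 [102 131 106  83  85  80  98 130 103  78]
 [104 134 113  94  94  86 105 129 100  78]
 [106 134 130 124 122 114 123 133 100  75]
 [ 92 111 118 128 131 130 135 133  97  75]
 [ 80  85  90 102 105 110 115 111  88  76]
 [ 75  78  77  79  79  82  87  88  77  75]
 [ 77  76  75  75  75  75  75  78  77  76]
 [ 76  74  76  77  75  75  74  75  76  74]]
```

View pics/crop2.png

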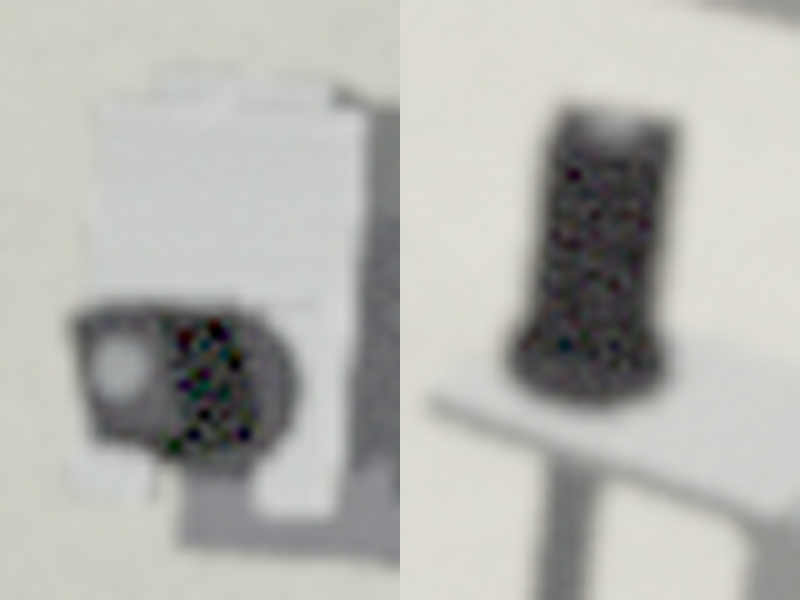

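The crop shows the grip's top face about 34 mm along world x and 24 mm along world y. Its yaw is about +9° and the fork's about −4°, and the collar sits at about top px (180.3,227.6).

```bash
cat >> h.py <<'E'
from scipy.spatial.transform import Rotation as Ro
np.set_printoptions(precision=4,suppress=True)
def rel(pos,R,base=None):
    from workcell import env
    s=env.get_obs();p0=np.array(s["eef_pos"]);R0=np.array(s["orientation"])
    if base is not None:p0,R0=base
    d=R0.T@(np.array(pos)-p0);w=Ro.from_matrix(R0.T@R).as_rotvec(degrees=True)
    print("t",round(s["t"],2),"shift",d,"turn",w.round(1),"rows>=",round(max(np.linalg.norm(d)/.0625,np.linalg.norm(w)/10.7),1))
def down(yaw,n=(0,0,1)):
    "tool z=-n, tool x near the direction yaw (deg)"
    z=-np.array(n,float);z/=np.linalg.norm(z);a=np.radians(yaw);x=np.array([np.cos(a),np.sin(a),0]);x-=z*(x@z);x/=np.linalg.norm(x)
    return np.c_[x,np.cross(z,x),z]
E
python3 - <<'E'
from h import *;import pickle
from workcell import env
s=env.get_obs();print(s["eef_pos"],s["orientation"],s["opening"],s["joint_positions"])
o=pickle.load(open("v0.pkl","rb"));S=o["scene"];T=o["top"]
col=onz(T,180.2,227.5,.157);print("collar",col,"in scene",proj(S,col))
gt=[onz(T,*p,.219) for p in((167.2,221.1),(169.2,233.6),(171.8,226.2))];print("grip corners,button",gt)
fe=onz(T,180.0,240.3,.150);print("fork front mid",fe,"fork",fe+.03*np.array([np.cos(np.radians(-4)),np.sin(np.radians(-4)),0]))
print("scene: collar top px (400.7,150.?)",onz(S,400.7,150.5,.157),"top",onz(S,403.5,127.5,.219))
print("bath label",onz(T,270.9,211.3,.053))
for n,u,v in(("tube",457,224),("flask",440,170),("flask2",219,175),("jar",318,153),("smallwand",218,271),("tip",404,302),("ybox",160,300),("kit",269,312)):print(n,onz(T,u,v,.08))
E
```

```text
[ 0.2529 -0.5984  0.2087] [[ 0.9211  0.3892 -0.0004]
 [ 0.3892 -0.9211  0.001 ]
 [ 0.     -0.0011 -1.    ]] 0.08544057632647624 [-1.2176  0.4808  1.5968 -0.      1.0651 -0.0466]
collar [0.5657 0.374  0.157 ] in scene [399.4735 150.133 ]
grip corners,button [array([0.5762, 0.3849, 0.219 ]), array([0.5473, 0.3801, 0.219 ]), array([0.5643, 0.3743, 0.219 ])]
fork front mid [0.5347 0.3765 0.15  ] fork [0.5646 0.3744 0.15  ]
scene: collar top px (400.7,150.?) [0.5691 0.374  0.157 ] top [0.5676 0.3789 0.219 ]
bath label [0.6155 0.1626 0.053 ]
tube [ 0.5755 -0.3339  0.08  ]
flask [ 0.7204 -0.2913  0.08  ]
flask2 [0.7097 0.2965 0.08  ]
jar [0.7675 0.0343 0.08  ]
smallwand [0.4565 0.2987 0.08  ]
tip [ 0.3706 -0.1889  0.08  ]
ybox [0.3826 0.4489 0.08  ]
kit [0.3484 0.1658 0.08  ]
```

Run:
```python
from h import *
rel([.62,-.1,.33],down(9));rel([.567,.374,.28],down(9))
```

```text
t 0.1 shift [ 0.5322 -0.3163 -0.1209] turn [-0.1  0.  13.9] rows>= 10.1
t 0.1 shift [ 0.6678 -0.7735 -0.0704] turn [-0.1  0.  13.9] rows>= 16.4
```

```bash
python3 -m pendant '[[100,0.532,-0.316,-0.12,0,0,14],[100,0.532,-0.316,-0.12,0,0,14],[100,0.532,-0.316,-0.12,0,0,14],[100,0.532,-0.316,-0.12,0,0,14],[100,0.532,-0.316,-0.12,0,0,14],[100,0.532,-0.316,-0.12,0,0,14],[100,0.532,-0.316,-0.12,0,0,14],[80,0.532,-0.316,-0.12,0,0,14],[80,0.532,-0.316,-0.12,0,0,14],[80,0.532,-0.316,-0.12,0,0,14]]'
python3 - <<'E'
from h import *
rel([.567,.374,.28],down(9))
E
```

```text
t: 1.35
eef_pos: [0.6168, -0.1042, 0.3282]
orientation: [[0.988, 0.155, -0.0], [0.155, -0.988, -0.0], [-0.0, -0.0, -1.0]]
wrist_force: [1.3, -1.8, 0.2]
opening: 0.068
gripper_force: 0.0
t 1.35 shift [ 0.0249 -0.4801  0.0482] turn [-0.   0.  -0.1] rows>= 7.7
```

```bash
python3 -m pendant '[[75,0.022,-0.475,0.047,0,0,0],[75,0.022,-0.475,0.047,0,0,0],[75,0.022,-0.475,0.047,0,0,0],[75,0.022,-0.475,0.047,0,0,0],[75,0.022,-0.475,0.047,0,0,0],[75,0.022,-0.475,0.047,0,0,0],[75,0.022,-0.475,0.047,0,0,0],[75,0.022,-0.475,0.047,0,0,0],[75,0.022,-0.475,0.047,0,0,0],[75,0.022,-0.475,0.047,0,0,0]]'
python3 - <<'E'
from h import *
from workcell import env
rel([.567,.374,.167],down(9))
d=env.get_image("scene");i=d["image"][:,:,::-1]
print(proj(d,np.array([.567,.374,.219])))
cv2.imwrite("pics/a.png",cv2.resize(i[70:220,330:480],(600,600),interpolation=cv2.INTER_CUBIC))
E
```

```text
t: 2.6
eef_pos: [0.564, 0.3663, 0.2806]
orientation: [[0.988, 0.155, -0.001], [0.155, -0.988, -0.001], [-0.001, 0.001, -1.0]]
wrist_force: [0.3, -0.4, 0.5]
opening: 0.0636
gripper_force: 0.0
t 2.6 shift [ 0.0042 -0.0072  0.1136] turn [ 0.   0.  -0.1] rows>= 1.8
[402.4392 128.279 ]
```

View pics/a.png

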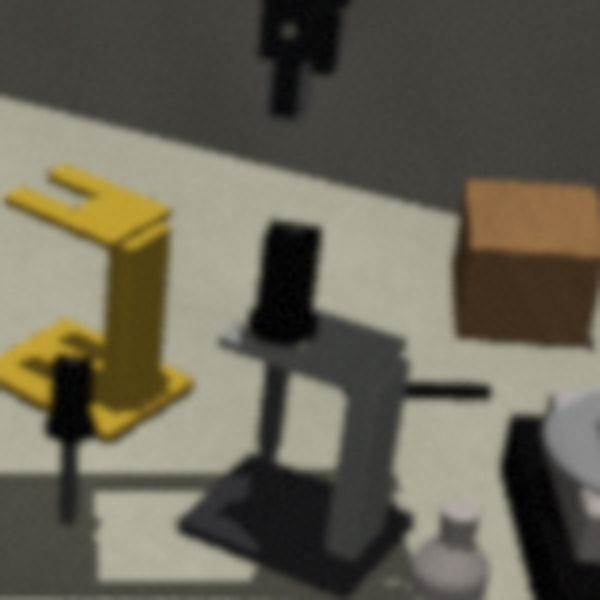

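The gripper sits straight above the wand, whose grip top is at crop (295,228). I descend and close.

```bash
python3 -m pendant '[[75,0.004,-0.007,0.03,0,0,0],[75,0.004,-0.007,0.07,0,0,0],[75,0.004,-0.007,0.10,0,0,0],[75,0.004,-0.007,0.112,0,0,0],[75,0.004,-0.007,0.112,0,0,0],[20,0.004,-0.007,0.112,0,0,0],[20,0.004,-0.007,0.112,0,0,0],[10,0.004,-0.007,0.112,0,0,0],[10,0.004,-0.007,0.112,0,0,0],[10,0.004,-0.007,0.112,0,0,0]]' 50;python3 -m pendant '[[10,0,0,0,0,0,0],[10,0,0,0,0,0,0],[10,0,0,0,0,0,0]]' 60
```

```text
t: 3.9
eef_pos: [0.5678, 0.3745, 0.1702]
orientation: [[0.988, 0.155, 0.002], [0.155, -0.988, 0.001], [0.002, -0.001, -1.0]]
wrist_force: [0.3, -1.5, 7.2]
opening: 0.0234
gripper_force: 49.5
t: 4.28
eef_pos: [0.5678, 0.3746, 0.1703]
orientation: [[0.988, 0.155, 0.002], [0.155, -0.988, 0.001], [0.002, -0.001, -1.0]]
wrist_force: [0.4, -0.0, 8.0]
opening: 0.0233
gripper_force: 58.5
```

```bash
python3 -m pendant '[[10,0,0,-0.02,0,0,0],[10,0,0,-0.05,0,0,0],[10,0,0,-0.09,0,0,0],[10,0,0,-0.13,0,0,0],[10,0,0,-0.16,0,0,0],[10,0,0,-0.16,0,0,0],[10,0,0,-0.16,0,0,0]]'
python3 - <<'E'
from h import *
from workcell import env
o=[]
for n,(x,y) in(("top",(150,190)),("scene",(350,40))):
    d=env.get_image(n);i=(255*(d["image"][:,:,::-1]/255.)**.5).astype(np.uint8)
    o.append(cv2.resize(i[y:y+150,x:x+100],(400,600),interpolation=cv2.INTER_CUBIC))
    p=env.get_obs()["eef_pos"]
    print(n,proj(d,np.array(p)),proj(d,np.array(p)-[0,0,.12]))
cv2.imwrite("pics/b.png",np.hstack(o))
def reach(lab,az,tilt,g=.120,yaw=9,back=0):
    a=np.radians(az);t=np.radians(tilt);n=np.array([np.sin(t)*np.cos(a),np.sin(t)*np.sin(a),np.cos(t)])
    return np.array(lab)+n*(.04+g+back),down(yaw,n)
for b in(.1,0):rel(*reach((.6497,-.165,.038),-94,36,back=b))
E
```

```text
t: 5.15
eef_pos: [0.5666, 0.374, 0.3281]
orientation: [[0.988, 0.155, -0.001], [0.155, -0.988, -0.001], [-0.001, 0.0, -1.0]]
wrist_force: [0.2, -0.8, -2.0]
opening: 0.0229
gripper_force: 59.2
top [154.6901 221.2104] [173.5834 225.6175]
scene [407.0567  85.9671] [401.7527 132.4453]
t 5.25 shift [-0.0352  0.6941  0.0798] turn [35.3  7.4  2.2] rows>= 11.2
t 5.25 shift [-0.0219  0.6368  0.1606] turn [35.3  7.4  2.2] rows>= 10.5
```

View pics/b.png

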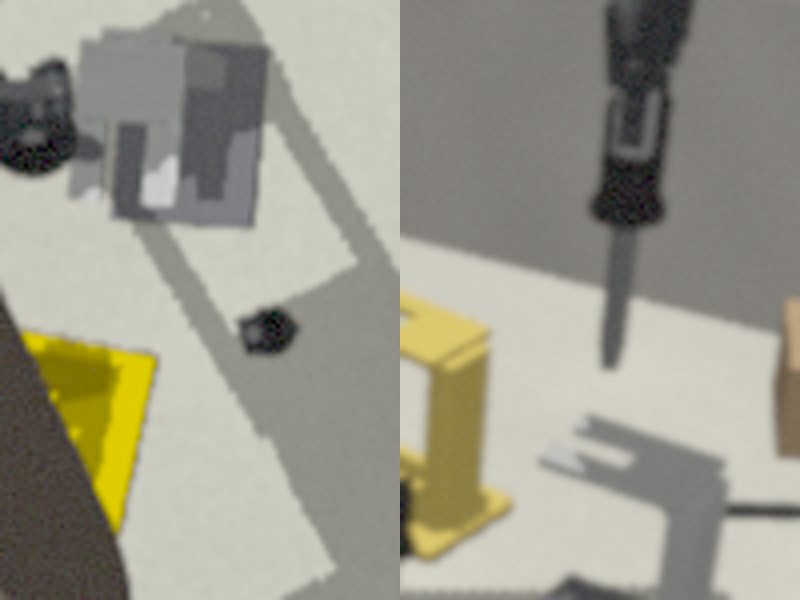

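The held wand's nose is at scene (402.5,132), which matches the prediction for TCP +120 mm. On to the bottle label.

```bash
python3 -m pendant '[[10,-0.01,0.06,-0.03,3,1,0],[10,-0.02,0.12,-0.06,6,1,0],[10,-0.02,0.18,-0.06,10,2,1],[10,-0.025,0.24,-0.06,14,3,1],[10,-0.025,0.30,-0.06,18,4,1],[10,-0.03,0.36,-0.06,22,5,1],[10,-0.03,0.42,-0.06,26,5,2],[10,-0.035,0.48,-0.06,30,6,2],[10,-0.035,0.54,-0.06,33,7,2],[10,-0.035,0.60,-0.06,35.3,7.4,2.2]]'
cat >> h.py <<'E'
def reach(lab,az,tilt,g=.120,yaw=9,back=0):
    a=np.radians(az);t=np.radians(tilt);n=np.array([np.sin(t)*np.cos(a),np.sin(t)*np.sin(a),np.cos(t)])
    return np.array(lab)+n*(.04+g+back),down(yaw,n)
BL=((.6497,-.165,.038),-94,36);BA=((.6155,.1626,.053),102.5,32)
E
python3 - <<'E'
from h import *
for b in(.1,.03,0):rel(*reach(*BL,back=b))
E
```

```text
t: 6.5
eef_pos: [0.6251, -0.2264, 0.3877]
orientation: [[0.991, 0.127, 0.042], [0.078, -0.804, 0.589], [0.108, -0.581, -0.807]]
wrist_force: [2.6, -0.2, -2.8]
opening: 0.023
gripper_force: 59.6
t 6.5 shift [-0.0084  0.1559  0.0594] turn [-0.2 -0.1 -0. ] rows>= 2.7
t 6.5 shift [-0.0085  0.1562  0.1294] turn [-0.2 -0.1 -0. ] rows>= 3.2
t 6.5 shift [-0.0085  0.1563  0.1594] turn [-0.2 -0.1 -0. ] rows>= 3.6
```

```bash
python3 -m pendant '[[10,-0.005,0.06,0.02,0,0,0],[10,-0.008,0.12,0.04,0,0,0],[10,-0.008,0.155,0.06,0,0,0],[10,-0.008,0.155,0.09,0,0,0],[10,-0.008,0.155,0.12,0,0,0],[10,-0.008,0.155,0.12,0,0,0],[10,-0.008,0.155,0.12,0,0,0]]'
python3 - <<'E'
from h import *
from workcell import env
rel(*reach(*BL))
s=env.get_obs();R=np.array(s["orientation"]);n=np.array(s["eef_pos"])+.12*R[:,2]
o=[]
for nm,(x,y) in(("top",(350,150)),("scene",(270,250))):
    d=env.get_image(nm);i=(255*(d["image"][:,:,::-1]/255.)**.6).astype(np.uint8)
    o.append(cv2.resize(i[y:y+120,x:x+80],(400,600),interpolation=cv2.INTER_CUBIC))
    print(nm,proj(d,n),(proj(d,n)-[x,y])*5,"spot",(proj(d,n+.04*R[:,2])-[x,y])*5)
cv2.imwrite("pics/c.png",np.hstack(o))
E
```

```text
t: 7.38
eef_pos: [0.6426, -0.2795, 0.2017]
orientation: [[0.991, 0.129, 0.042], [0.08, -0.806, 0.587], [0.109, -0.578, -0.809]]
wrist_force: [0.1, -0.6, -1.0]
opening: 0.0232
gripper_force: 59.7
t 7.38 shift [-0.0016  0.0032  0.0399] turn [-0.  -0.1  0.1] rows>= 0.6
top [411.9378 195.9393] [309.6888 229.6967] spot [252.323  235.5185]
scene [300.792  335.2523] [153.96   426.2617] spot [195.3113 438.7624]
```

View pics/c.png

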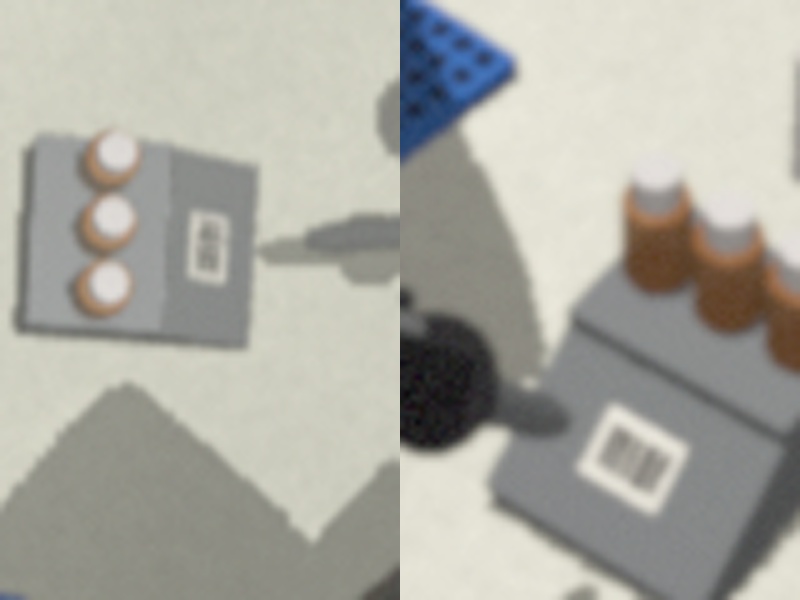

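The top view shows the nose at crop (306,239), within about 5 mm of the prediction. The label is at (208,247), straight ahead along the axis. I move in to 40 mm and hold.

```bash
python3 -m pendant '[[10,0,0.004,0.012,0,0,0],[10,0,0.004,0.025,0,0,0],[10,0,0.004,0.034,0,0,0],[10,0,0.004,0.038,0,0,0],[10,0,0.004,0.038,0,0,0],[10,0,0.004,0.038,0,0,0],[10,0,0.004,0.038,0,0,0],[10,0,0.004,0.038,0,0,0],[10,0,0.004,0.038,0,0,0],[10,0,0.004,0.038,0,0,0]]'
python3 - <<'E'
from h import *
from workcell import env
rel(*reach(*BL))
s=env.get_obs();R=np.array(s["orientation"]);n=np.array(s["eef_pos"])+.12*R[:,2]
o=[]
for nm,(x,y) in(("top",(370,170)),("scene",(280,290))):
    d=env.get_image(nm);i=(255*(d["image"][:,:,::-1]/255.)**.6).astype(np.uint8)
    o.append(cv2.resize(i[y:y+60,x:x+50],(400,480),interpolation=cv2.INTER_CUBIC))
    print(nm,(proj(d,n)-[x,y]+.5)*8,"spot",(proj(d,n+.04*R[:,2])-[x,y]+.5)*8)
cv2.imwrite("pics/d.png",np.hstack(o))
E
python3 -m pendant '[[10,0,0,0,0,0,0],[10,0,0,0,0,0,0],[10,0,0,0,0,0,0],[10,0,0,0,0,0,0],[10,0,0,0,0,0,0],[10,0,0,0,0,0,0],[10,0,0,0,0,0,0],[10,0,0,0,0,0,0],[10,0,0,0,0,0,0],[10,0,0,0,0,0,0]]'
```

```text
t: 8.72
eef_pos: [0.6446, -0.2599, 0.1684]
orientation: [[0.991, 0.129, 0.042], [0.08, -0.805, 0.587], [0.109, -0.578, -0.808]]
wrist_force: [-0.0, -0.5, -2.0]
opening: 0.0233
gripper_force: 59.8
t 8.72 shift [-0.0015 -0.0005  0.0014] turn [-0.1 -0.1  0.1] rows>= 0.0
top [258.5906 220.3398] spot [171.4748 229.1764]
scene [228.6327 400.3862] spot [290.2724 418.3359]
t: 10.07
eef_pos: [0.6446, -0.2599, 0.1684]
orientation: [[0.991, 0.129, 0.042], [0.08, -0.805, 0.587], [0.109, -0.578, -0.808]]
wrist_force: [-0.6, -0.2, -1.7]
opening: 0.023
gripper_force: 59.8
```

View pics/d.png

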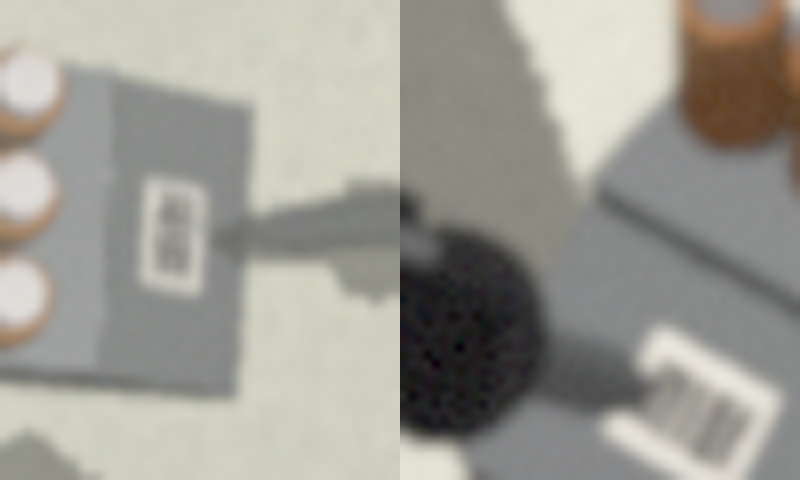

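The shank axis runs into the label middle in both views, within about 4 mm. That's held 2 s; I add a little more, then retreat and go to the bath.

```bash
python3 -m pendant '[[10,0,0,0,0,0,0],[10,0,0,0,0,0,0],[10,0,0,0,0,0,0],[10,0,0,-0.03,0,0,0],[10,0,0,-0.09,0,0,0],[10,0,0,-0.15,0,0,0],[10,0,0,-0.21,0,0,0],[10,0,0,-0.24,0,0,0]]';  python3 - <<'E'
from h import *
P,R=reach(*BA,back=.1);print(P)
rel([.6,.16,.41],R)
rel(*reach(*BA,back=.1))
E
```

```text
t: 11.08
eef_pos: [0.6343, -0.4029, 0.3653]
orientation: [[0.991, 0.129, 0.044], [0.079, -0.807, 0.585], [0.111, -0.576, -0.81]]
wrist_force: [0.8, -0.0, -3.1]
opening: 0.0231
gripper_force: 59.8
[0.5857 0.2971 0.2735]
t 11.07 shift [ 0.0156 -0.4846  0.2916] turn [-66.9  -5.3  -5.6] rows>= 9.1
t 11.07 shift [-0.0029 -0.5185  0.4817] turn [-66.9  -5.3  -5.6] rows>= 11.3
```

```bash
python3 -m pendant '[[10,0.002,-0.048,0.029,-6.7,-0.5,-0.6],[10,0.003,-0.097,0.058,-13.4,-1.1,-1.1],[10,0.005,-0.145,0.087,-20.1,-1.6,-1.7],[10,0.006,-0.194,0.117,-26.8,-2.1,-2.2],[10,0.008,-0.242,0.146,-33.5,-2.7,-2.8],[10,0.009,-0.291,0.175,-40.1,-3.2,-3.4],[10,0.011,-0.339,0.204,-46.8,-3.7,-3.9],[10,0.012,-0.388,0.233,-53.5,-4.2,-4.5],[10,0.014,-0.436,0.262,-60.2,-4.8,-5],[10,0.016,-0.485,0.292,-66.9,-5.3,-5.6]]';  python3 - <<'E'
from h import *
from workcell import env
print(env.get_obs()["joint_positions"])
for b in (.1,.04):rel(*reach(*BA,back=b))
E
```

```text
t: 12.32
eef_pos: [0.5997, 0.1644, 0.41]
orientation: [[0.984, 0.134, 0.116], [0.175, -0.838, -0.517], [0.028, 0.529, -0.848]]
wrist_force: [2.7, -0.9, -2.9]
opening: 0.0228
gripper_force: 59.7
[ 0.5408  0.4053  1.3702 -0.5272  1.5619  2.0017]
t 12.32 shift [ 0.0056 -0.1853  0.0454] turn [ 0.  -0.1  0.1] rows>= 3.1
t 12.32 shift [ 0.0055 -0.1853  0.1054] turn [ 0.  -0.1  0.1] rows>= 3.4
```

```bash
python3 -m pendant '[[10,0.003,-0.06,0.01,0,0,0],[10,0.006,-0.12,0.02,0,0,0],[10,0.009,-0.185,0.04,0,0,0],[10,0.009,-0.185,0.07,0,0,0],[10,0.009,-0.185,0.10,0,0,0],[10,0.009,-0.185,0.105,0,0,0],[10,0.009,-0.185,0.105,0,0,0],[10,0.009,-0.185,0.105,0,0,0]]'
python3 - <<'E'
from h import *
from workcell import env
rel(*reach(*BA))
s=env.get_obs();R=np.array(s["orientation"]);n=np.array(s["eef_pos"])+.12*R[:,2]
o=[]
for nm,(x,y) in(("top",(220,170)),("scene",(330,190))):
    d=env.get_image(nm);i=(255*(d["image"][:,:,::-1]/255.)**.6).astype(np.uint8)
    w=80 if nm=="top" else 100
    o.append(cv2.resize(i[y:y+w*3//4,x:x+w],(400,300),interpolation=cv2.INTER_CUBIC))
    k=400/w
    print(nm,(proj(d,n)-[x,y]+.5)*k,"spot",(proj(d,n+.04*R[:,2])-[x,y]+.5)*k,"end",(proj(d,n+.08*R[:,2])-[x,y]+.5)*k)
cv2.imwrite("pics/e.png",np.hstack(o))
E
```

```text
t: 13.32
eef_pos: [0.5963, 0.2661, 0.2236]
orientation: [[0.984, 0.135, 0.115], [0.175, -0.84, -0.514], [0.027, 0.525, -0.85]]
wrist_force: [-0.6, 0.1, -2.1]
opening: 0.0226
gripper_force: 59.8
t 13.32 shift [-0.0037 -0.0008  0.0405] turn [-0.3 -0.   0.1] rows>= 0.7
top [161.0921 205.6233] spot [209.6618 203.7936] end [255.359 202.072]
scene [220.6785  47.3822] spot [207.6968 114.4995] end [194.8822 180.7532]
```

View pics/e.png

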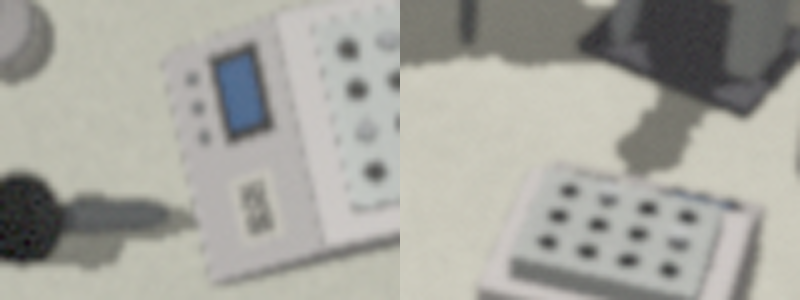

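Top view: the nose is at crop (165,213), and its axis extended meets the label middle at (257,207). I move in and hold.

```bash
python3 -m pendant '[[10,0.001,0,0.012,0,0,0],[10,0.001,0,0.025,0,0,0],[10,0.001,0,0.035,0,0,0],[10,0.001,0,0.04,0,0,0],[10,0.001,0,0.04,0,0,0],[10,0.001,0,0.04,0,0,0],[10,0.001,0,0.04,0,0,0],[10,0.001,0,0.04,0,0,0],[10,0.001,0,0.04,0,0,0],[10,0.001,0,0.04,0,0,0]]'
python3 - <<'E'
from h import *
from workcell import env
rel(*reach(*BA))
E
python3 -m pendant '[[10,0,0,0,0,0,0],[10,0,0,0,0,0,0],[10,0,0,0,0,0,0],[10,0,0,0,0,0,0],[10,0,0,0,0,0,0],[10,0,0,0,0,0,0],[10,0,0,0,0,0,0],[10,0,0,0,0,0,0],[10,0,0,0,0,0,0],[10,0,0,0,0,0,0]]'
python3 -m pendant '[[10,0,0,0,0,0,0],[10,0,0,0,0,0,0],[10,0,0,0,0,0,0],[10,0,0,-0.03,0,0,0],[10,0,0,-0.09,0,0,0],[10,0,0,-0.15,0,0,0],[10,0,0,-0.16,0,0,0]]'
python3 - <<'E'
from h import *
rel([.567,.374,.40],down(9));rel([.567,.374,.33],down(9))
E
```

```text
t: 14.68
eef_pos: [0.6013, 0.245, 0.1883]
orientation: [[0.984, 0.136, 0.113], [0.175, -0.839, -0.515], [0.025, 0.526, -0.85]]
wrist_force: [-0.3, -1.2, -1.4]
opening: 0.0229
gripper_force: 59.9
t 14.68 shift [-0.004  -0.0007 -0.001 ] turn [-0.2  0.1  0.1] rows>= 0.1
t: 15.92
eef_pos: [0.6013, 0.2449, 0.1884]
orientation: [[0.984, 0.136, 0.113], [0.175, -0.839, -0.515], [0.025, 0.526, -0.85]]
wrist_force: [0.8, 0.2, -2.1]
opening: 0.0227
gripper_force: 59.9
t: 16.8
eef_pos: [0.5837, 0.3299, 0.3279]
orientation: [[0.984, 0.135, 0.118], [0.176, -0.841, -0.511], [0.03, 0.524, -0.851]]
wrist_force: [0.6, 0.1, -3.0]
opening: 0.0232
gripper_force: 60.0
t 16.8 shift [-0.0065 -0.0016 -0.0859] turn [31.6 -2.   0.7] rows>= 3.0
t 16.8 shift [-0.0086 -0.0382 -0.0263] turn [31.6 -2.   0.7] rows>= 3.0
```

```bash
python3 -m pendant '[[10,-0.002,-0.006,-0.015,8,-0.5,0.2],[10,-0.004,-0.012,-0.03,16,-1,0.4],[10,-0.006,-0.018,-0.042,24,-1.5,0.5],[10,-0.008,-0.022,-0.052,31.6,-2,0.7],[10,-0.008,-0.022,-0.052,31.6,-2,0.7],[10,-0.008,-0.022,-0.052,31.6,-2,0.7]]'
python3 - <<'E'
from h import *
from workcell import env
s=env.get_obs();R=np.array(s["orientation"]);p=np.array(s["eef_pos"]);n=p+.12*R[:,2];rel([.567,.374,.33],down(9))
o=[]
for nm,(x,y,w,h) in(("top",(130,190,80,60)),("scene",(355,70,80,120))):
    d=env.get_image(nm);i=(255*(d["image"][:,:,::-1]/255.)**.5).astype(np.uint8)
    o.append(cv2.resize(i[y:y+h,x:x+w],(w*5,h*5),interpolation=cv2.INTER_CUBIC))
    for k,P in(("nose",n),("collar",p+.02*R[:,2])):print(nm,k,proj(d,P),(proj(d,P)-[x,y]+.5)*5)
    for a in(.03,.0,-.02):print("fork slot",a,(proj(d,np.array([.5646,.3744,.15])-a*np.array([.9976,-.07,0]))-[x,y]+.5)*5)
o[0]=np.vstack([o[0],np.zeros((300,400,3),np.uint8)])
cv2.imwrite("pics/f.png",np.hstack(o))
E
```

```text
t: 17.55
eef_pos: [0.5663, 0.3704, 0.3556]
orientation: [[0.988, 0.154, -0.005], [0.154, -0.988, -0.007], [-0.006, 0.006, -1.0]]
wrist_force: [-1.1, 0.4, -2.9]
opening: 0.0232
gripper_force: 59.9
t 17.55 shift [ 0.0014 -0.0036  0.0256] turn [ 0.4  0.3 -0.2] rows>= 0.4
top nose [171.5136 225.0392] [210.0678 177.6959]
top collar [155.0403 221.0356] [127.7015 157.678 ]
fork slot 0.03 [252.5097 254.0401]
fork slot 0.0 [257.1261 193.3271]
fork slot -0.02 [260.1974 152.9349]
scene nose [401.878  122.7543] [236.8901 266.2714]
scene collar [406.6579  83.1231] [260.7897  68.1153]
fork slot 0.03 [170.1945 396.5604]
fork slot 0.0 [221.7523 414.1974]
fork slot -0.02 [256.7379 426.1654]
```

View pics/f.png

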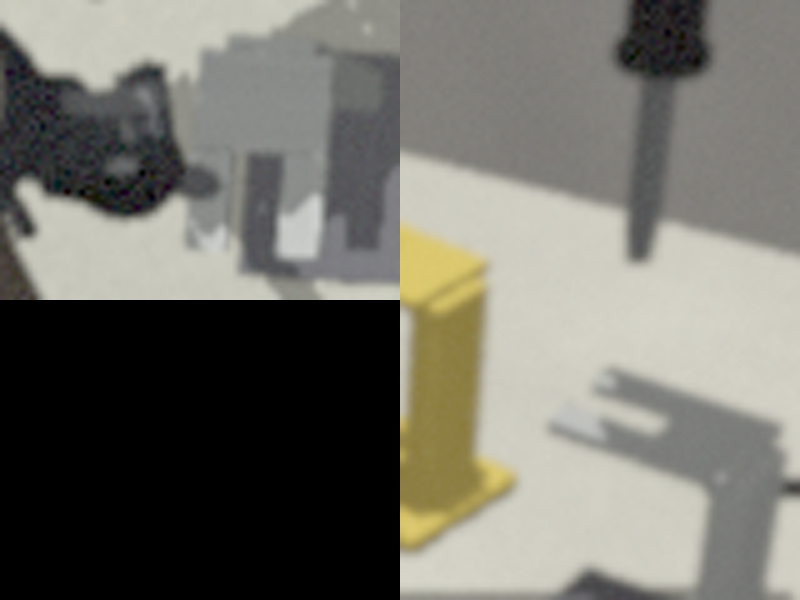

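The wand is upright above the fork. The nose is at top crop (205,182), and the slot middle at (258,200) matches my fork estimate. I lower it into the slot.

```bash
python3 -m pendant '[[10,0.001,-0.002,0.03,0.4,0.3,-0.2],[10,0.001,-0.003,0.06,0.4,0.3,-0.2],[10,0.001,-0.003,0.065,0.4,0.3,-0.2],[10,0.001,-0.003,0.065,0.4,0.3,-0.2],[10,0.001,-0.003,0.065,0.4,0.3,-0.2]]'
python3 - <<'E'
from h import *
from workcell import env
s=env.get_obs();R=np.array(s["orientation"]);p=np.array(s["eef_pos"]);n=p+.12*R[:,2]
rel([.567,.374,.172],down(9))
o=[]
for nm,(x,y,w,h) in(("top",(150,200,40,60)),("scene",(370,100,60,90))):
    d=env.get_image(nm);i=(255*(d["image"][:,:,::-1]/255.)**.5).astype(np.uint8)
    o.append(cv2.resize(i[y:y+h,x:x+w],(400,600),interpolation=cv2.INTER_CUBIC))
    print(nm,(proj(d,n)-[x,y]+.5)*400/w)
cv2.imwrite("pics/g.png",np.hstack(o))
E
```

```text
t: 18.27
eef_pos: [0.5672, 0.3745, 0.2929]
orientation: [[0.987, 0.158, 0.002], [0.158, -0.987, 0.005], [0.002, -0.005, -1.0]]
wrist_force: [-0.0, -0.6, -1.6]
opening: 0.023
gripper_force: 59.7
t 18.27 shift [-0.0006  0.001   0.1209] turn [-0.3 -0.1  0.1] rows>= 1.9
top [282.3138 268.4561]
scene [209.2079 300.7187]
```

View pics/g.png

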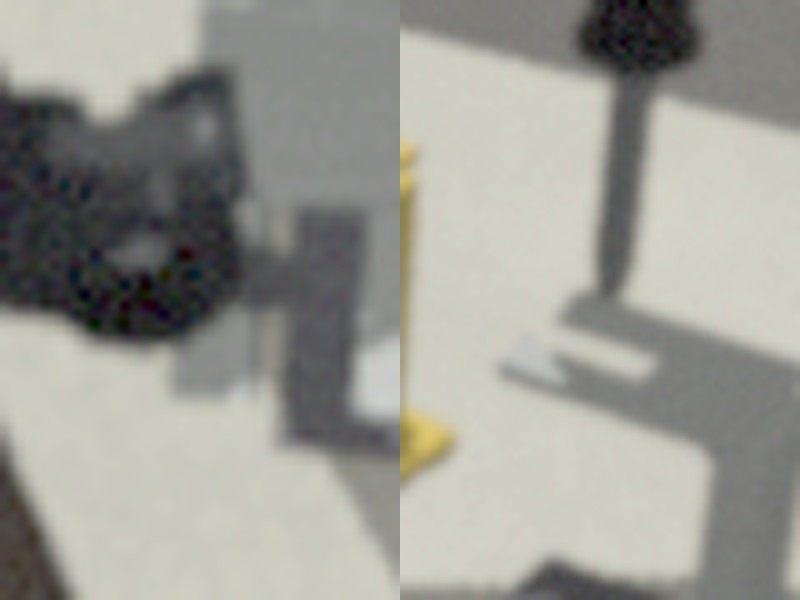

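The nose is at scene crop (610,295), as predicted, so it's on course for the slot. I lower further.

```bash
python3 -m pendant '[[10,0,0.001,0.02,-0.3,0,0],[10,0,0.001,0.04,-0.3,0,0],[10,0,0.001,0.06,-0.3,0,0],[10,0,0.001,0.08,-0.3,0,0],[10,0,0.001,0.09,-0.3,0,0],[10,0,0.001,0.09,-0.3,0,0]]'; python3 -m pendant '[[10,0,0,0.015,0,0,0],[10,0,0,0.025,0,0,0],[10,0,0,0.03,0,0,0],[10,0,0,0.03,0,0,0],[10,0,0,0.03,0,0,0]]' 25
```

```text
t: 19.12
eef_pos: [0.5668, 0.3733, 0.2016]
orientation: [[0.988, 0.158, 0.0], [0.158, -0.988, -0.001], [0.0, 0.001, -1.0]]
wrist_force: [-0.4, -1.0, -2.6]
opening: 0.0231
gripper_force: 59.9
t: 19.75
eef_pos: [0.5671, 0.3735, 0.172]
orientation: [[0.988, 0.158, 0.001], [0.158, -0.988, -0.001], [0.001, 0.001, -1.0]]
wrist_force: [0.2, -0.4, -2.2]
opening: 0.0227
gripper_force: 59.9
```

Not in contact yet. I go down 2 mm, open slowly, then lift.

```bash
python3 -m pendant '[[10,0,0,0.001,0,0,0],[10,0,0,0.002,0,0,0],[10,0,0,0.002,0,0,0]]' 25; python3 -m pendant '[[28,0,0,0,0,0,0],[32,0,0,0,0,0,0],[40,0,0,0,0,0,0],[55,0,0,0,0,0,0],[75,0,0,0,0,0,0],[75,0,0,0,0,0,0],[75,0,0,0,0,0,0]]'
```

```text
t: 20.12
eef_pos: [0.5671, 0.3735, 0.1703]
orientation: [[0.987, 0.158, 0.001], [0.158, -0.987, -0.001], [0.001, 0.001, -1.0]]
wrist_force: [-0.3, -1.9, 4.4]
opening: 0.0233
gripper_force: 60.5
t: 21.0
eef_pos: [0.5669, 0.3734, 0.1697]
orientation: [[0.987, 0.158, 0.001], [0.158, -0.987, -0.001], [0.001, 0.001, -1.0]]
wrist_force: [0.2, 0.0, -0.3]
opening: 0.0638
gripper_force: 0.0
```

```bash
python3 -m pendant '[[75,0,0,-0.02,0,0,0],[75,0,0,-0.05,0,0,0],[75,0,0,-0.09,0,0,0],[75,0,0,-0.13,0,0,0],[75,0,0,-0.15,0,0,0],[75,0,0,-0.15,0,0,0],[75,0,0,-0.15,0,0,0],[75,0,0,-0.15,0,0,0]]'
python3 - <<'E'
from h import *
from workcell import env
o=[]
for nm,(x,y,w,h) in(("top",(150,190,60,90)),("scene",(365,110,60,90))):
    d=env.get_image(nm);i=(255*(d["image"][:,:,::-1]/255.)**.5).astype(np.uint8)
    o.append(cv2.resize(i[y:y+h,x:x+w],(400,600),interpolation=cv2.INTER_CUBIC))
    for z in(.05,.157,.219):print(nm,(proj(d,np.array([.5655,.3743,z]))-[x,y]+.5)*400/w)
cv2.imwrite("pics/i.png",np.hstack(o))
E
```

```text
t: 22.0
eef_pos: [0.5663, 0.3732, 0.3184]
orientation: [[0.988, 0.158, -0.001], [0.158, -0.988, -0.002], [-0.001, 0.002, -1.0]]
wrist_force: [0.1, 0.1, 0.3]
opening: 0.0638
gripper_force: 0.0
top [285.5922 272.7572]
top [203.9452 253.9951]
top [148.6332 241.2847]
scene [206.5393 502.0679]
scene [232.8648 270.4047]
scene [249.5219 123.822 ]
```

View pics/i.png

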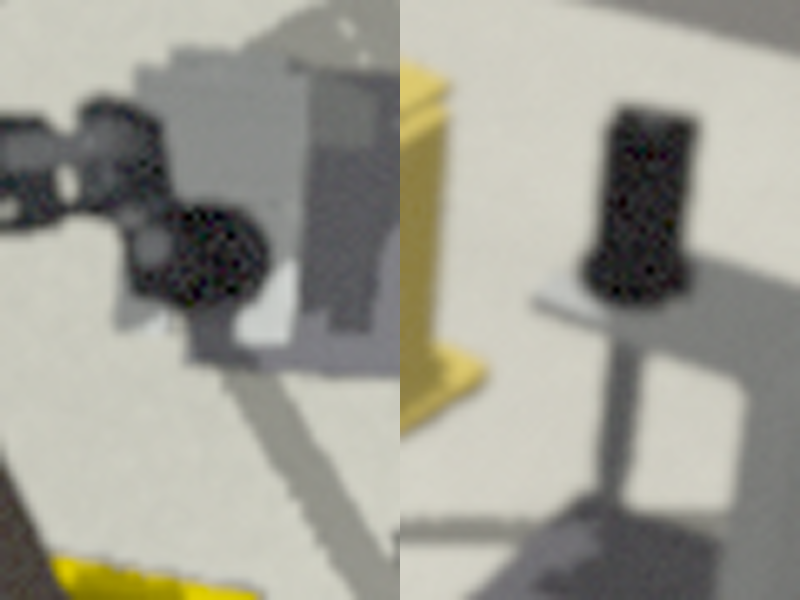

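The wand hangs upright in the fork, with the collar at scene crop (640,275) and the button at top crop (150,243), both as predicted. The gripper is clear, so I hand in.

```bash
python3 -c "
from workcell import env
print(env.job_done())"
```

```text
the job is handed in; nothing more can be done
None
```

The job is handed in at about 22 s: I read the bottle-rack label and then the dry-bath label, each held for about 2 s, and hung the wand upright in its fork with the gripper clear; no verdict was returned.

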